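# Set the length mark and draw the sprung gauge rod to it

### The job

Slide the blue-handled scraper from the caddy edgewise into the slot of the pale setting block beside the gauge until it is fully home, and let go of it: its handle now marks the length. Then pull the sprung gauge rod out by its black grip until the red collar lines up with the middle of the scraper's handle thickness, and finish while still holding it there steadily against the spring. Leave everything else on the bench where it is.

Things in the scene. Friction and masses are not known exactly. Their poses are not given: they have to be found in the camera images.
- scraper: blue-handled scraper upright in a caddy slot. Blade 56 mm wide, 4 thick, 45 long, below a blue handle 60 wide, 16 thick, 45 tall; 80-170 g. Origin: middle of the blade's lower edge, 10 mm above the bench at the start; x along the width, y through the thickness, z up. The handle's underside is a shoulder that rests on the block's top when fully in. Grasp the 16 mm some 70 mm above the origin
- caddy: fixed dark wooden block 160 x 50 mm, 55 tall, with two slots in a row along its x, their centres 38 mm either side of its centre; the blue scraper may stand in either. Origin under its centre
- setting_block: fixed pale block on the gauge's board: 50 mm in its x (the pull direction), 84 in y, 55 tall, underside 15 mm above the bench. One slot in its top, centred, 7 mm wide in x, 64.5 long in y, 49 deep, with a 3 mm chamfer. Origin under its centre. The plane through the slot (its x = 0), which is the middle of the seated scraper's thickness, is the length mark for the red collar
- slot_mouth (a point): centre of the setting block's slot, at the block's top face (70 mm above the bench)
- gauge: fixed gauge: plywood board 400 x 175 x 15 mm with an aluminium tube (22 mm across, in dark saddles) from which a steel rod is pulled. Origin on the bench under the tube's mouth; x is the pull direction (same as the setting block's x), z up. The rod's axis is 90 mm above the bench; the setting block stands on its +y side, centre 75 mm from that axis
- rod (a joint): how far the rod is pulled out, 0 (home, where it starts and rests) to 0.135 m; it also gives 10 mm inward. An inner spring draws it home with 1.4 N per 10 mm; it runs home if let go. The mark lies somewhere between 0.055 and 0.11
- collar (a point): centre of the red collar on the rod, a disc 28 mm across and 10 long; it sits 17 mm outside the tube's mouth when the rod is home and moves with the rod
- pull_grip: black grip at the rod's outer end: upright plate 14 mm thick along the rod, 40 wide, from 18 mm below to 56 above the rod's axis (146 above the bench). Origin on the rod's axis in the plate's middle, axes as the gauge's, 65 mm beyond the collar's centre. Behind the plate are a boss (18 across) and the bare rod (12 across): pinch it from above across the 14 mm, fingertips staying above the rod
- wood_scraper: scraper of the same shape and size as the blue one, but with a pale wooden handle; it stands in the other caddy slot and stays there
- glue_bottle: yellow-labelled glue bottle with a red cap, 60 mm across, 170 tall; origin under its centre. Leave alone
- jar: lidded jar, 72 mm across, 90 tall; origin under its centre. Leave alone
- sanding_block: cork block 80 x 50 x 30 mm; origin under its centre. Leave alone
- screwdriver: red-handled screwdriver lying on the bench beyond the caddy. Leave alone
- block_plane: wooden hand plane 200 x 55 mm, about 85 tall. Leave alone
Things that resemble listed ones, but are neither listed nor needed, are in the scene too. Leave any green or turquoise look-alike of the scraper alone.

How it is judged:
On the way, in this order (a step that is already met when the one before it is completed fails the run):
1. the blue scraper is fully home in the setting block's slot and let go (z of scraper in the frame of setting_block below 0.0135 m and x of scraper in the frame of setting_block between -0.005 and 0.005 m and y of scraper in the frame of setting_block between -0.008 and 0.008 m and angle between the x axis of scraper and the y axis of setting_block, either way round below 0.15 rad and angle between scraper's own z axis and vertical below 0.08 rad and contact force between the fingers and scraper below 0.3 N), for 0.2 s.
2. with the scraper home, the rod is held by its grip with the collar at the mark (all of step 1 and x of collar in the frame of setting_block between -0.006 and 0.006 m and contact force between the fingers and pull_grip above 2 N), for 0.4 s.
At the end, for the whole second after the job is handed in: The blue scraper stands upright in the setting block, its shoulder within 3.5 mm of the block's top, not touched by the fingers; the fingers hold the pull grip (over 2 N) with the rod still (under 10 mm/s) and the red collar's centre within 6 mm of the slot's middle plane, along the rod (all of step 2 and velocity of joint rod between -0.01 and 0.01 m/s); the arm keeps its last pose, push and grip.
It fails at once if one of the other things (wooden-handled scraper, bottle, jar, sanding block, screwdriver, plane) is displaced by more than 30 mm (distance of any of wood_scraper, glue_bottle, jar, sanding_block, screwdriver, block_plane from where it was at the start of the episode above 0.03 m).
It also fails if it takes over 54 s, if anything falls off the work surface, if the arm or the gripper's body presses on something with over 40 N, if the wrist force passes 120 N, or if a joint passes its speed limit or range.

### The arm

A 7-joint arm with a two-finger parallel gripper is mounted at the origin on the work surface. World frame = base frame: x ahead of the robot, y to its left, z up, the work surface at z = 0. Lengths are in m, angles in rad, forces in N, time in s.
With the tool pointing down it reaches from about 0.35 to 0.9 m from the base axis. Payload 8.1 kg.
Tool frame: the origin (TCP) lies at the very end of the fingers, on their centre line; the grasp point (between the pads) lies 19 mm behind it; z points along the fingers, y is the line along which they close (so a half turn about z gives the same grasp; the last joint's range is limited). The gripper opens to 85 mm and grips with 20 to 120 N. Pads are 22 mm wide; open, the fingers measure 114 mm over their backs; the gripper's body (76 mm by 85 mm) begins 54 mm behind the grasp point. The pads swing forward as they close: fully open they stand 13 mm farther back than shut.
Start: joints at [1.085, 0.434, 0.025, 1.573, -0.012, 1.134, -0.075], TCP at [0.233, -0.58, 0.231] pointing down, gripper open.
Joint ranges: [-2.62, 2.62], [-0.44, 2.09], [-1.27, 1.32], [0.08, 2.57], [-1.32, 4.46], [0.12, 2], [-2.74, 2.74]. Speed limits (rad/s): [2.22, 2.22, 3.01, 3.01, 3.14, 3.14, 3.14].

### API

Orientations are given as a unit quaternion [x, y, z, w].
In Python, from cell import env, optics gives the robot as it stands.
- The arm moves only by the tool send_path, called after "Call:" by a JSON object that holds its "api" and its "payload". Schema: {"type":"object","properties":{"increments":{"type":"array","items":{"type":"array","items":{"type":"number"},"minItems":4,"maxItems":4},"minItems":1,"maxItems":8},"aperture":{"type":"number"},"force":{"type":"number"},"only":{"type":"string"},"quiet":{"type":"boolean"},"lines":{"type":"string"}},"required":["increments"],"additionalProperties":false}. increments is a list of rows, 1 to 8 of them, each of 4 numbers: dx, dy, dz in m, then a turn about the tool's z in rad; each row is the pose to reach, as a shift and turn from the pose commanded when the call began, along the tool's axes at that moment; what a row does not reach only later rows make up. A row lasts 1/12 s, in which the tool goes at most 0.0417 m and 0.125 rad, less where a joint would pass 70% of its speed; a pose out of reach is approached as far as the arm can. aperture is the finger opening in m, set as the call begins (left out keeps the last). The fingers move at their own pace and stop on an object; force is the grip in N (left out, the last holds). Time passes only in rows, so rows that do not move let the fingers close. The tool returns the time, the measured TCP pose, the force, the opening and the grip force at its end. only (a regular expression) keeps the lines of the reply that match it, lines (a string "A,B") keeps lines A to B, and quiet returns only ok. Input that does not fit is refused with a message, and nothing moves.
- env.read_state(): the state, without advancing time (a new reading comes with each control period).
- optics.capture(name): name is "scene" or "side" or "wrist"; returns (picture, depth): 384x512x3 uint8, red, green, blue; 384x512 float32, m along the optical axis (not along the pixel's ray), 0 where there is no reading.
- optics.camera_model(name): a dict with "fovy" (degrees; the focal length in pixels is half the picture's height over the tangent of half this angle, whatever the lens; pixels are square), "cx", "cy" (the principal point, pixels), "extrinsics" (4x4, takes a point from camera to world coordinates); the wrist camera has in their place "hand_eye" (4x4, takes a point from camera to tool coordinates, whose origin is the TCP and whose axes are the flange's). Camera axes: x right, y down, z forward; pixel columns grow to the right and rows downward; lengths in m; the calibration is good to about 2 mm. A picture is of the moment at which its call begins: read the wrist's pose just before it. camera_model takes no time and is no camera call.
- env.finish_job(): hands the job in; it is judged then, once.
The state is a dict: "clock": time; "qpos": joint angles; "dq": joint speeds; "tau": joint torques, N m; "tcp_pos": TCP position; "tool_rot": TCP orientation; "contact_force": force on the tool from outside, world axes, zero at the start; "ft_torque": the same for the moment, N m; "gripper_width": finger opening in m; "grasp_force": force on a finger pad.
Only numpy, scipy, OpenCV 4.12 (cv2) and the standard library are available. Lean on these libraries where they do the work, as an engineer would, in place of code of your own. Each camera call takes 0.05 s, during which the arm holds its last target. There are 200 camera calls.

## Working session

There is one attempt and no reset: what is moved stays moved. The work goes in short steps, Python scripts to look and compute and a tool call to move; the robot and the scene stay as the last step left them, time stands still between calls to the robot, and variables do not carry over. Pictures are saved under pics/ and viewed, at most 10 in all, crops included, and the job is handed in when it is done.

```bash
mkdir -p pics; ls
```

Create h.py:
```python
import numpy as np,cv2
from cell import env,optics
from scipy.spatial.transform import Rotation as R
def cap(n):
    s=env.read_state(); im,d=optics.capture(n); m=optics.camera_model(n)
    f=192/np.tan(np.radians(m["fovy"])/2)
    if "extrinsics" in m: E=np.array(m["extrinsics"])
    else:
        T=np.eye(4);T[:3,:3]=R.from_quat(s["tool_rot"]).as_matrix();T[:3,3]=s["tcp_pos"];E=T@np.array(m["hand_eye"])
    return im,d,(f,m["cx"],m["cy"],E)
def pts(d,c):
    f,cx,cy,E=c; v,u=np.mgrid[:384,:512]
    P=np.stack([(u-cx)/f*d,(v-cy)/f*d,d],-1)
    W=P@E[:3,:3].T+E[:3,3]; W[d<=0]=np.nan
    return W
def plane(u,v,z,c):
    f,cx,cy,E=c; r=E[:3,:3]@np.array([(u-cx)/f,(v-cy)/f,1]); return E[:3,3]+r*(z-E[2,3])/r[2]
def save(n,im): cv2.imwrite("pics/"+n,im[...,::-1])
```

Run:
```python
from h import *
L=[]
for n in("scene","side"):
    im,d,c=cap(n); save(n+"0.png",im); np.savez("/tmp/"+n,im=im,d=d,f=c[0],cx=c[1],cy=c[2],E=c[3]); print(n,c[0],c[3].round(3).tolist(), {k:v for k,v in optics.camera_model(n).items() if k!='extrinsics'})
s=env.read_state();print(s["clock"],s["tool_rot"],s["contact_force"])
```

```text
pics
scene 465.0549175710439 [[-0.349, 0.631, -0.693, 1.493], [0.937, 0.243, -0.251, 0.321], [0.01, -0.737, -0.676, 0.997], [0.0, 0.0, 0.0, 1.0]] {'fovy': 44.867002990659635, 'cx': 262.5294633454553, 'cy': 190.30483766411638}
side 432.79696473627973 [[-0.842, -0.285, 0.457, 0.006], [-0.539, 0.475, -0.696, 0.834], [-0.018, -0.832, -0.554, 0.759], [0.0, 0.0, 0.0, 1.0]] {'fovy': 47.84664036776447, 'cx': 249.57725950940267, 'cy': 185.29017979477436}
0.1 [ 9.81744554e-01  1.90202831e-01 -2.02862347e-04 -6.87340754e-04] [ 0.42905454 -0.22247098  0.12521836]
```

View pics/scene0.png

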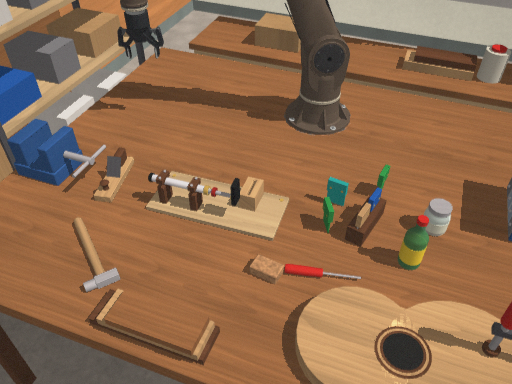

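View pics/side0.png

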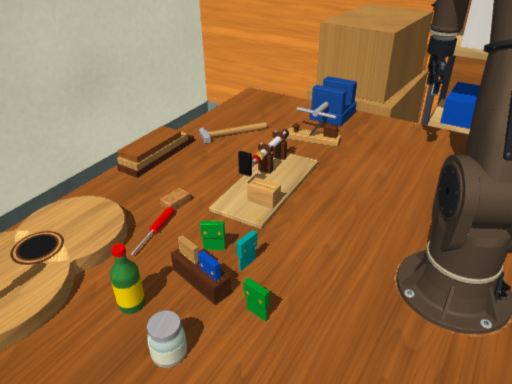

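The blue candidates are the scraper handle (scene (374,198), side (209,264)) and the vise (scene (40,155)). The turquoise scraper (337,191) and green scrapers (384,178) and (327,213) stand loose on the bench. The handle at (374,198) fits, since it is blue and stands in the dark caddy next to the wooden one. I'll confirm this with a crop and then measure.

Run:
```python
from h import *
out=[]
for n,(x0,x1,y0,y1) in (("scene",(310,400,155,250)),("side",(165,275,210,325))):
    z=np.load(f"/tmp/{n}.npz"); im,d=z["im"],z["d"]; c=(float(z["f"]),float(z["cx"]),float(z["cy"]),z["E"]); W=pts(d,c)
    out.append(cv2.resize(im[y0:y1,x0:x1],(380,400),interpolation=cv2.INTER_CUBIC))
    h=cv2.cvtColor(im,cv2.COLOR_RGB2HSV); H,S,V=[h[...,i].astype(int) for i in range(3)]
    box=np.zeros(d.shape,bool); box[y0:y1,x0:x1]=1
    m=(H>105)&(H<128)&(S>120)&(V>60)&box
    def rect(P):
        r=cv2.minAreaRect((P[:,:2]*1000).astype(np.float32)); return np.round(r[0],1),np.round(r[1],1),round(r[2],1),len(P),P[:,2].mean().round(4)
    P=W[m];print(n,"blue",len(P),np.nanpercentile(P,[1,50,99],axis=0).round(3).tolist())
    T=P[P[:,2]>np.nanpercentile(P[:,2],99)-.005];print(" top",rect(T))
    # caddy top: dark within bbox near height 55
    q=box&(abs(W[...,2]-.055)<.005)&(V<110);print(" caddytop",rect(W[q]))
    w=np.linalg.norm(W[...,:2]-np.nanmedian(P[:,:2],axis=0),axis=-1)
    # setting block top
    sb=(240,275,170,215) if n=="scene" else (235,295,165,215)
    b=np.zeros(d.shape,bool); b[sb[2]:sb[3],sb[0]:sb[1]]=1
    q=b&(abs(W[...,2]-.07)<.005)&(S>40)&(V>110);print(" block top",rect(W[q]))
    # board top
    sb=(140,295,165,240) if n=="scene" else (205,325,140,230)
    b=np.zeros(d.shape,bool); b[sb[2]:sb[3],sb[0]:sb[1]]=1
    q=b&(abs(W[...,2]-.015)<.004)&(V>130)
    q=cv2.morphologyEx(q.astype(np.uint8),cv2.MORPH_OPEN,np.ones((3,3)))>0
    print(" board",rect(W[q]))
    red=((H<6)|(H>174))&(S>150)&(V>80)&b&(W[...,2]>.06);P=W[red];print(" red",len(P),np.nanmedian(P,axis=0).round(4),np.nanpercentile(P,[2,98],axis=0).round(3).tolist())
    blk=(V<45)&b&(W[...,2]>.08)
    nn,lab,st,ce=cv2.connectedComponentsWithStats(blk.astype(np.uint8))
    for i in range(1,nn):
        if st[i,4]>15: print(" black",ce[i].round(),st[i,4],rect(W[lab==i]),np.nanpercentile(W[lab==i][:,2],[2,98]).round(3))
save("crop.png",np.hstack(out))
```

```text
scene blue 140 [[0.447, 0.279, 0.061], [0.482, 0.293, 0.099], [0.507, 0.304, 0.105]]
 top (array([476.6, 291.9]), array([16. , 60.4]), 77.3, 62, np.float64(0.1016))
 caddytop (array([475.6, 233.7]), array([171.5, 222.1]), 82.6, 408, np.float64(0.0552))
 block top (array([542.9, -59.3]), array([89.6, 51.8]), 3.9, 319, np.float64(0.0706))
 board (array([ 582.9, -152.3]), array([178.9, 400.5]), 2.6, 2533, np.float64(0.0157))
 red 34 [ 0.628  -0.1415  0.1   ] [[0.613, -0.148, 0.086], [0.635, -0.137, 0.105]]
 black [150. 176.] 17 (array([ 633.9, -341.4]), array([18.8,  4.5]), 4.1, 17, np.float64(0.1)) [0.091 0.106]
 black [235. 192.] 173 (array([620.4, -75.9]), array([13.8, 39.8]), 89.7, 173, np.float64(0.1192)) [0.083 0.149]
side blue 405 [[0.443, 0.207, -0.001], [0.467, 0.301, 0.087], [0.542, 0.309, 0.101]]
 top (array([473.9, 295.1]), array([17.7, 61. ]), 74.4, 136, np.float64(0.0985))
 caddytop (array([460.2, 243.7]), array([271.9, 173.6]), 7.4, 629, np.float64(0.0539))
 block top (array([556.5, -53.9]), array([115.3,  55.6]), 4.3, 298, np.float64(0.0682))
 board (array([ 584.2, -146.4]), array([175.4, 403.1]), 2.2, 2309, np.float64(0.0137))
 red 33 [ 0.6143 -0.1367  0.0953] [[0.607, -0.145, 0.082], [0.631, -0.133, 0.103]]
 black [245. 162.] 243 (array([616.4, -72.4]), array([15.1, 38.7]), 87.5, 243, np.float64(0.1155)) [0.082 0.145]
```

View pics/crop.png

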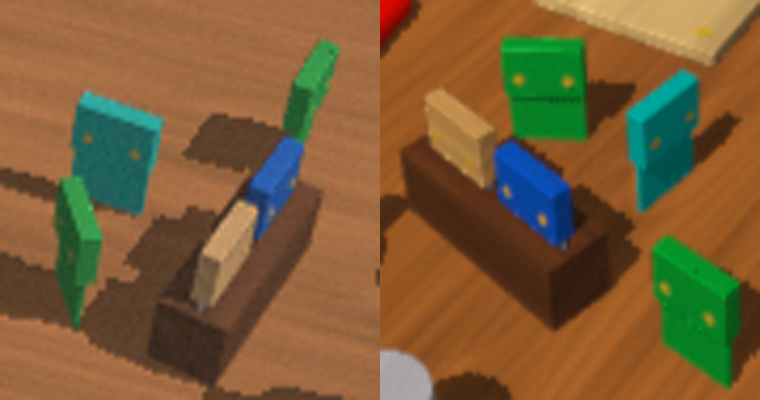

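The crop confirms it: the blue scraper is in the caddy slot next to the pale wooden one, and the green and turquoise ones stand loose on the bench. The measured sizes also match: handle top 60 x 16 at z≈0.10, board 400 x 175, block top z≈0.07, plate 14 x 40. Next I move to a point above the scraper.

Add to h.py:
```python
def to(x,y,z,close_deg):
    "tool-axis shift and turn from the present pose to TCP x,y,z with the closing line at close_deg (world)"
    s=env.read_state(); M=R.from_quat(s["tool_rot"]).as_matrix()
    dl=M.T@(np.array([x,y,z])-s["tcp_pos"]); a=np.degrees(np.arctan2(M[1,1],M[0,1]))
    t=-((close_deg-a+90)%180-90)
    print("clock",round(s["clock"],2),"tcp",np.round(s["tcp_pos"],4),"close",round(a%180,1),"tilt",np.degrees(np.arccos(-M[2,2])).round(2),"-> shift",dl.round(4),"n",round(np.linalg.norm(dl)/.0417,1),"turn",round(np.radians(t),3))
```

```text
(no output)
```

Call:
{"api": "send_path", "payload": {"increments": [[0.015, -0.015, 0, 0.03], [0.04, -0.035, 0, 0.12], [0.07, -0.06, 0, 0.24], [0.1, -0.085, 0, 0.36], [0.13, -0.11, 0, 0.48], [0.16, -0.14, 0, 0.6], [0.19, -0.165, 0, 0.61], [0.22, -0.19, 0, 0.61]], "aperture": 0.05}}

```text
clock: 0.77
tcp_pos: [0.3667, -0.3194, 0.2311]
tool_rot: [0.993, -0.114, -0.0, -0.0]
contact_force: [0.5, 0.0, 0.1]
gripper_width: 0.0502
grasp_force: 0.0
```

```bash
python3 -c "
from h import *
to(.45,-.1,.23,77);to(.475,.293,.23,77)"
```

```text
clock 0.77 tcp [ 0.3667 -0.3194  0.2311] close 76.9 tilt 0.02 -> shift [ 0.0312 -0.2326  0.0011] n 5.6 turn -0.003
clock 0.77 tcp [ 0.3667 -0.3194  0.2311] close 76.9 tilt 0.02 -> shift [-0.0338 -0.6209  0.0011] n 14.9 turn -0.003
```

Call:
{"api": "send_path", "payload": {"increments": [[0.005, -0.03, 0, 0], [0.01, -0.07, 0, 0], [0.015, -0.11, 0, 0], [0.02, -0.15, 0, 0], [0.02, -0.19, 0, 0], [0.01, -0.23, 0, 0], [0, -0.27, 0, 0], [-0.01, -0.31, 0, 0]]}}

```text
clock: 1.43
tcp_pos: [0.4261, -0.0152, 0.2312]
tool_rot: [0.994, -0.113, -0.0, 0.0]
contact_force: [1.3, 0.9, -0.4]
gripper_width: 0.0497
grasp_force: 0.0
```

Call:
{"api": "send_path", "payload": {"increments": [[-0.005, -0.04, 0, 0], [-0.01, -0.08, 0, 0], [-0.015, -0.12, 0, 0], [-0.02, -0.16, 0, 0], [-0.02, -0.2, 0, 0], [-0.024, -0.24, 0, 0], [-0.024, -0.27, 0, 0], [-0.024, -0.27, 0, 0]]}}

```text
clock: 2.1
tcp_pos: [0.4635, 0.2585, 0.2311]
tool_rot: [0.994, -0.11, -0.0, -0.002]
contact_force: [0.1, -0.9, 1.1]
gripper_width: 0.0501
grasp_force: 0.0
```

Run:
```python
from h import *
to(.475,.293,.2,77)
im,d,c=cap("wrist"); save("w1.png",im); np.savez("/tmp/w1",im=im,d=d,f=c[0],cx=c[1],cy=c[2],E=c[3])
```

```text
clock 2.1 tcp [0.4635 0.2585 0.2311] close 77.4 tilt 0.23 -> shift [ 0.0037 -0.0361  0.0312] n 1.1 turn 0.007
```

View pics/w1.png

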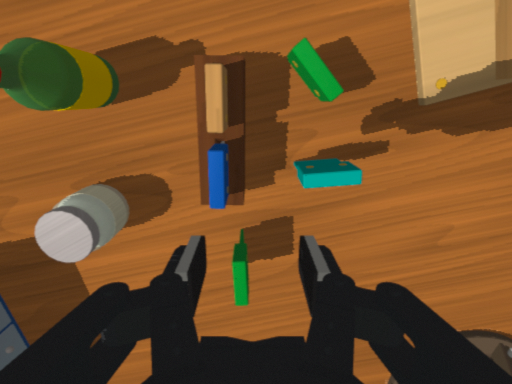

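The wrist view shows the blue handle at (218,175), in line with the wooden one at (216,98) in the caddy. A green look-alike stands near the fingers at (240,270). I'll refine the position from this view.

Run:
```python
from h import *
z=np.load("/tmp/w1.npz"); im,d=z["im"],z["d"]; c=(float(z["f"]),float(z["cx"]),float(z["cy"]),z["E"]); W=pts(d,c)
h=cv2.cvtColor(im,cv2.COLOR_RGB2HSV).astype(int);H,S,V=h[...,0],h[...,1],h[...,2]
v,u=np.mgrid[:384,:512]
for n,m in (("blue",(H>105)&(H<128)&(S>120)&(V>60)&(u>190)&(v<230)),("green",(H>45)&(H<75)&(S>120)&(u>225)&(v>220)&(u<260))):
    P=W[m]; zt=np.nanpercentile(P[:,2],95); m2=m&(abs(W[...,2]-zt)<.006)
    uv=np.stack([u[m2],v[m2]],-1)
    r=cv2.minAreaRect((W[m2][:,:2]*1000).astype(np.float32)); print(n,zt.round(4),np.round(r[0],1),np.round(r[1],1),round(r[2],1))
    Q=np.array([plane(a,b,.1,c)[:2] for a,b in uv]);r=cv2.minAreaRect((Q*1000).astype(np.float32)); print("  plane",np.round(r[0],1),np.round(r[1],1),round(r[2],1))
m=(V<90)&(abs(W[...,2]-.055)<.006)&(u>180)&(u<260)&(v<230)
r=cv2.minAreaRect((W[m][:,:2]*1000).astype(np.float32)); print("caddy",np.round(r[0],1),np.round(r[1],1),round(r[2],1))
```

```text
blue 0.0999 [472.5 292.9] [16.1 59.9] 77.0
  plane [473.2 292.3] [16.1 59.6] 76.8
green 0.0898 [345.4 299.6] [16.1 60.1] 79.9
  plane [354.  296.9] [15.4 59.1] 80.1
caddy [509.7 279.7] [ 40.7 154.2] 76.4
```

```bash
python3 -c "
from h import *
to(.473,.2925,.061,77)"
```

```text
clock 2.15 tcp [0.4635 0.255  0.2308] close 77.3 tilt 0.1 -> shift [ 0.0013 -0.0384  0.1698] n 4.2 turn 0.005
```

Call:
{"api": "send_path", "payload": {"increments": [[0.001, -0.017, 0.01, 0.007], [0.002, -0.036, 0.02, 0.007], [0.002, -0.036, 0.055, 0.007], [0.002, -0.036, 0.09, 0.007], [0.002, -0.036, 0.12, 0.007], [0.002, -0.036, 0.15, 0.007], [0.002, -0.036, 0.17, 0.007], [0.002, -0.036, 0.17, 0.007]]}}

```text
clock: 2.82
tcp_pos: [0.4719, 0.2828, 0.0572]
tool_rot: [0.993, -0.117, -0.003, 0.003]
contact_force: [-0.5, -1.2, -0.2]
gripper_width: 0.0504
grasp_force: 0.0
```

```bash
python3 -c "
from h import *
to(.473,.2925,.061,77)"
```

```text
clock 2.82 tcp [0.4719 0.2828 0.0572] close 76.5 tilt 0.45 -> shift [-0.0012 -0.0097 -0.0038] n 0.3 turn -0.008
```

Call:
{"api": "send_path", "payload": {"increments": [[0, -0.008, -0.003, -0.008], [0, -0.008, -0.003, -0.008], [0, -0.008, -0.003, -0.008]]}}

```text
clock: 3.07
tcp_pos: [0.4773, 0.2952, 0.0664]
tool_rot: [0.994, -0.113, 0.001, -0.001]
contact_force: [0.0, 0.1, 1.3]
gripper_width: 0.0498
grasp_force: 0.0
```

```bash
python3 -c "
from h import *
to(.473,.2925,.061,77)"
```

```text
clock 3.07 tcp [0.4773 0.2952 0.0664] close 77.1 tilt 0.21 -> shift [-0.0036  0.0036  0.0053] n 0.2 turn 0.001
```

Settled now; a small correction, then close.

Call:
{"api": "send_path", "payload": {"increments": [[-0.003, 0.0035, 0.005, 0], [-0.003, 0.0035, 0.005, 0], [-0.003, 0.0035, 0.005, 0], [-0.003, 0.0035, 0.005, 0]]}}

```text
clock: 3.4
tcp_pos: [0.4724, 0.2909, 0.0596]
tool_rot: [0.994, -0.113, 0.0, -0.0]
contact_force: [0.8, -0.4, -0.8]
gripper_width: 0.0498
grasp_force: 0.0
```

Call:
{"api": "send_path", "payload": {"increments": [[0, 0, 0, 0], [0, 0, 0, 0], [0, 0, 0, 0], [0, 0, 0, 0], [0, 0, 0, 0], [0, 0, 0, 0]], "aperture": 0.005, "force": 60}}

```text
clock: 3.9
tcp_pos: [0.4725, 0.2914, 0.0595]
tool_rot: [0.994, -0.113, 0.0, -0.0]
contact_force: [0.1, 1.1, 3.6]
gripper_width: 0.0154
grasp_force: 58.6
```

```bash
python3 -c "
from h import *
to(.473,.2925,.061,77)"
```

```text
clock 3.9 tcp [0.4725 0.2914 0.0595] close 77.0 tilt 0.04 -> shift [ 0.0002 -0.0012 -0.0015] n 0.0 turn 0.001
```

Call:
{"api": "send_path", "payload": {"increments": [[0, 0, -0.01, 0], [0, 0, -0.03, 0], [0, 0, -0.055, 0], [0, 0, -0.08, 0], [0, 0, -0.105, 0], [0, 0, -0.12, 0], [0, 0, -0.13, 0], [0, 0, -0.13, 0]]}}

```text
clock: 4.57
tcp_pos: [0.473, 0.2914, 0.1914]
tool_rot: [0.994, -0.113, 0.001, -0.001]
contact_force: [0.2, -1.0, -0.8]
gripper_width: 0.0153
grasp_force: 60.1
```

```bash
python3 -c "
from h import *
to(.46,-.06,.19,92.5)"
```

```text
clock 4.57 tcp [0.473  0.2914 0.1914] close 77.0 tilt 0.17 -> shift [0.0662 0.3454 0.0009] n 8.4 turn -0.27
```

Call:
{"api": "send_path", "payload": {"increments": [[0.003, 0.015, 0, -0.03], [0.01, 0.045, 0, -0.06], [0.017, 0.085, 0, -0.1], [0.025, 0.125, 0, -0.14], [0.032, 0.165, 0, -0.18], [0.04, 0.205, 0, -0.22], [0.048, 0.245, 0, -0.25], [0.055, 0.28, 0, -0.27]]}}

```text
clock: 5.23
tcp_pos: [0.4616, 0.0028, 0.1881]
tool_rot: [1.0, 0.022, -0.001, 0.0]
contact_force: [-0.0, 0.5, -1.3]
gripper_width: 0.0149
grasp_force: 60.1
```

Call:
{"api": "send_path", "payload": {"increments": [[0.0, 0.03, 0, 0], [-0.005, 0.05, 0, 0], [-0.005, 0.065, 0, 0], [-0.005, 0.065, 0, 0], [-0.005, 0.065, 0, 0], [-0.005, 0.065, 0, 0]]}}

```text
clock: 5.73
tcp_pos: [0.4604, -0.0585, 0.1886]
tool_rot: [1.0, 0.022, -0.001, -0.0]
contact_force: [-0.4, 0.1, -0.5]
gripper_width: 0.0152
grasp_force: 60.1
```

Run:
```python
from h import *
to(.543,-.06,.19,92.5)
im,d,c=cap("wrist"); save("w2.png",im); np.savez("/tmp/w2",im=im,d=d,f=c[0],cx=c[1],cy=c[2],E=c[3])
```

```text
clock 5.73 tcp [ 0.4604 -0.0585  0.1886] close 92.5 tilt 0.09 -> shift [ 0.0824  0.0051 -0.0015] n 2.0 turn 0.001
```

View pics/w2.png

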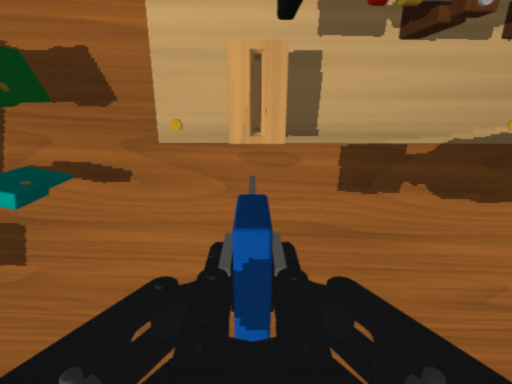

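The block top is around (258,92) with the slot at (257,92), and the held blade's front edge shows at (252,182). I'll measure both.

Run:
```python
from h import *
z=np.load("/tmp/w2.npz"); im,d=z["im"],z["d"]; c=(float(z["f"]),float(z["cx"]),float(z["cy"]),z["E"]); W=pts(d,c)
v,u=np.mgrid[:384,:512]
def rc(P): r=cv2.minAreaRect((P[:,:2]*1000).astype(np.float32)); return np.round(r[0],1),np.round(r[1],1),round(r[2],1),len(P)
t=(abs(W[...,2]-.07)<.004)&(v<160)&(u>215)&(u<300); print("top",rc(W[t]),W[t][:,2].mean().round(4))
uv=np.argwhere(t); Q=np.array([plane(b,a,.07,c) for a,b in uv]); print(" plane",rc(Q))
hull=cv2.convexHull(uv[:,::-1].astype(np.int32)); mk=np.zeros(d.shape,np.uint8); cv2.fillConvexPoly(mk,hull,1); mk=cv2.erode(mk,np.ones((5,5)))
s=(mk>0)&~t; n,lab,st,ce=cv2.connectedComponentsWithStats(s.astype(np.uint8)); i=1+st[1:,4].argmax(); print("slot px",st[i],ce[i].round(1))
Q=np.array([plane(b,a,.07,c) for a,b in np.argwhere(lab==i)]); print(" slot plane",rc(Q))
for row in (60,75,90,105,120):
    print(row,im[row,228:292,0].tolist() if row==90 else "", W[row,244:272,2].round(3).tolist() if row==90 else "")
# blade tip & handle
T=np.eye(4);E=c[3]
h=cv2.cvtColor(im,cv2.COLOR_RGB2HSV).astype(int)
m=(h[...,0]>105)&(h[...,0]<128)&(h[...,1]>120)
from collections import Counter
for r in (200,210,220,240,300,330):
    q=np.where(m[r,225:285])[0]+225; print("blue row",r,q.min(),q.max(),W[r,q.min()+1].round(4),W[r,q.max()-1].round(4))
for r in (178,182,186,190,194): print("blade",r,im[r,246:260].sum(-1).tolist(),W[r,252].round(4))
```

```text
top (array([549.7, -58.5]), array([100.1,  50.1]), 2.5, 5367) 0.0687
 plane (array([550.2, -58.4]), array([100.5,  49.8]), 2.5, 5367)
slot px [252  52  12  82 709] [257.6  91.5]
 slot plane (array([541.4, -58.8]), array([65.2,  9.5]), 2.6, 709)
60  
75  
90 [189, 193, 197, 198, 199, 200, 202, 204, 205, 205, 205, 202, 199, 197, 197, 195, 196, 197, 199, 199, 196, 176, 138, 111, 106, 107, 107, 105, 105, 105, 104, 103, 102, 155, 194, 196, 195, 191, 187, 189, 191, 193, 192, 189, 187, 184, 184, 185, 185, 186, 186, 187, 188, 193, 195, 194, 193, 189, 169, 130, 104, 101, 101, 101] [0.068, 0.07, 0.069, 0.069, 0.069, 0.069, 0.069, 0.068, 0.067, 0.066, 0.02, 0.018, 0.021, 0.02, 0.021, 0.021, 0.02, 0.048, 0.066, 0.067, 0.069, 0.069, 0.069, 0.068, 0.067, 0.069, 0.07, 0.069]
105  
120  
blue row 200 238 266 [ 0.4893 -0.0502  0.1939] [ 0.4899 -0.0631  0.1937]
blue row 210 236 268 [ 0.4897 -0.0499  0.2084] [ 0.4898 -0.0635  0.2071]
blue row 220 235 269 [ 0.4894 -0.05    0.2189] [ 0.4899 -0.0633  0.2188]
blue row 240 232 271 [ 0.4841 -0.0494  0.2266] [ 0.4855 -0.0639  0.228 ]
blue row 300 233 271 [ 0.4556 -0.0505  0.2264] [ 0.4575 -0.0657  0.2279]
blue row 330 235 269 [ 0.4415 -0.0519  0.2282] [ 0.441  -0.0659  0.227 ]
blade 178 [238, 238, 242, 234, 212, 206, 209, 208, 214, 234, 245, 245, 249, 245] [ 0.4878 -0.0566  0.1452]
blade 182 [254, 252, 246, 227, 214, 213, 211, 210, 214, 238, 247, 249, 249, 249] [ 0.4877 -0.0566  0.1544]
blade 186 [253, 250, 244, 231, 214, 211, 216, 216, 217, 240, 253, 260, 262, 261] [ 0.4878 -0.0566  0.1636]
blade 190 [246, 248, 243, 227, 212, 210, 212, 212, 215, 225, 244, 251, 246, 252] [ 0.4881 -0.0566  0.1725]
blade 194 [188, 192, 182, 165, 161, 157, 154, 160, 158, 170, 181, 191, 191, 189] [ 0.4902 -0.0566  0.1861]
```

Slot centre is (0.5415, -0.0588) and the held scraper's centre is (0.4598, -0.0579), both from the same camera. The scraper is aligned to 2.5°. The TCP therefore goes to (0.542, -0.0594).

Call:
{"api": "send_path", "payload": {"increments": [[0.01, 0, 0, 0], [0.03, 0, 0.01, 0], [0.055, 0, 0.03, 0], [0.075, 0, 0.045, 0], [0.082, 0, 0.053, 0], [0.082, 0, 0.053, 0], [0.082, 0, 0.053, 0], [0.082, 0, 0.053, 0]]}}

```text
clock: 6.45
tcp_pos: [0.5423, -0.0555, 0.1368]
tool_rot: [1.0, 0.022, -0.0, 0.0]
contact_force: [0.4, -0.1, -1.8]
gripper_width: 0.015
grasp_force: 60.1
```

Run:
```python
from h import *
to(.542,-.0594,.135,92.5)
im,d,c=cap("wrist"); save("w3.png",im); np.savez("/tmp/w3",im=im,d=d,f=c[0],cx=c[1],cy=c[2],E=c[3])
to(.542,-.0594,.135,92.5)
```

```text
clock 6.45 tcp [ 0.5423 -0.0555  0.1368] close 92.5 tilt 0.01 -> shift [-0.0005  0.0039  0.0018] n 0.1 turn 0.001
clock 6.5 tcp [ 0.5424 -0.0557  0.1371] close 92.5 tilt 0.03 -> shift [-0.0006  0.0037  0.0021] n 0.1 turn 0.0
```

View pics/w3.png

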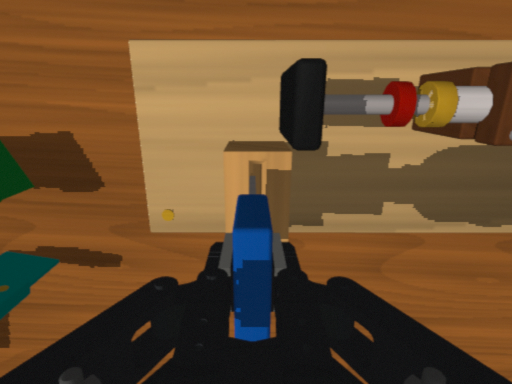

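The blade tip at (252,185) is about 4 mm left of the slot at (257,165), in agreement with the pose reading. I'll correct that, then descend and watch the force.

Call:
{"api": "send_path", "payload": {"increments": [[-0.0005, 0.0037, 0, 0], [-0.0005, 0.0037, 0, 0], [-0.0005, 0.0037, 0.01, 0], [-0.0005, 0.0037, 0.018, 0], [-0.0005, 0.0037, 0.018, 0]]}}

```text
clock: 6.92
tcp_pos: [0.5412, -0.0596, 0.1164]
tool_rot: [1.0, 0.022, -0.001, -0.0]
contact_force: [-0.3, -0.1, -1.0]
gripper_width: 0.0153
grasp_force: 60.1
```

Run:
```python
from h import *
to(.542,-.0594,.0745,92.5)
im,d,c=cap("wrist"); W=pts(d,c)
hs=cv2.cvtColor(im,cv2.COLOR_RGB2HSV).astype(int)
for r in range(150,196,6): print(r,W[r,246:268,2].round(3).tolist())
v,u=np.mgrid[:384,:512]
t=(abs(W[...,2]-.069)<.004)&(u>200)&(u<310)&(v>120)
for r in (150,165,180): 
    q=np.where(t[r])[0]; print(r,q.min(),q.max(),W[r,q.min(),1],W[r,q.max(),1])
```

```text
clock 6.92 tcp [ 0.5412 -0.0596  0.1164] close 92.5 tilt 0.16 -> shift [ 0.0009 -0.0002  0.0419] n 1.0 turn -0.0
150 [0.053, 0.052, 0.053, 0.052, 0.053, 0.053, 0.053, 0.053, 0.053, 0.054, 0.053, 0.052, 0.054, 0.053, 0.052, 0.053, 0.054, 0.053, 0.054, 0.054, 0.052, 0.053]
156 [0.069, 0.068, 0.069, 0.07, 0.069, 0.069, 0.07, 0.069, 0.07, 0.069, 0.069, 0.069, 0.069, 0.068, 0.068, 0.069, 0.069, 0.069, 0.068, 0.069, 0.069, 0.07]
162 [0.069, 0.068, 0.069, 0.069, 0.068, 0.07, 0.069, 0.069, 0.069, 0.07, 0.068, 0.069, 0.069, 0.068, 0.068, 0.069, 0.07, 0.069, 0.069, 0.069, 0.069, 0.068]
168 [0.067, 0.059, 0.02, 0.019, 0.02, 0.02, 0.02, 0.019, 0.02, 0.021, 0.02, 0.061, 0.067, 0.068, 0.068, 0.069, 0.07, 0.069, 0.069, 0.068, 0.07, 0.069]
174 [0.066, 0.059, 0.02, 0.02, 0.019, 0.019, 0.02, 0.02, 0.02, 0.02, 0.02, 0.062, 0.067, 0.068, 0.069, 0.068, 0.069, 0.07, 0.068, 0.069, 0.069, 0.07]
180 [0.066, 0.061, 0.02, 0.019, 0.079, 0.079, 0.078, 0.077, 0.079, 0.077, 0.019, 0.062, 0.066, 0.066, 0.069, 0.068, 0.069, 0.069, 0.069, 0.07, 0.068, 0.068]
186 [0.066, 0.063, 0.019, 0.02, 0.091, 0.092, 0.092, 0.09, 0.092, 0.091, 0.019, 0.065, 0.067, 0.068, 0.067, 0.069, 0.069, 0.069, 0.069, 0.069, 0.068, 0.068]
192 [0.066, 0.062, 0.019, 0.104, 0.103, 0.103, 0.103, 0.104, 0.103, 0.103, 0.103, 0.065, 0.066, 0.067, 0.068, 0.068, 0.069, 0.069, 0.069, 0.069, 0.069, 0.069]Traceback (most recent call last):
  File "<stdin>", line 9, in <module>
    return umr_minimum(a, axis, None, out, keepdims, initial, where)
ValueError: zero-size array to reduction operation minimum which has no identity
```

Blade columns 250–255 are centred in the slot columns 248–256. Descending.

Call:
{"api": "send_path", "payload": {"increments": [[0.0005, 0, 0.006, 0], [0.0005, 0, 0.013, 0], [0.0005, 0, 0.02, 0], [0.0005, 0, 0.027, 0], [0.0005, 0, 0.032, 0], [0.0005, 0, 0.036, 0], [0.0005, 0, 0.036, 0], [0.0005, 0, 0.036, 0]]}}

```text
clock: 7.63
tcp_pos: [0.543, -0.0594, 0.0821]
tool_rot: [1.0, 0.022, -0.0, -0.0]
contact_force: [0.9, 0.3, -0.7]
gripper_width: 0.0151
grasp_force: 60.1
```

Call:
{"api": "send_path", "payload": {"increments": [[0, 0, 0.003, 0], [0, 0, 0.006, 0], [0, 0, 0.007, 0], [0, 0, 0.007, 0]]}}

```text
clock: 7.97
tcp_pos: [0.5429, -0.0595, 0.0751]
tool_rot: [1.0, 0.022, -0.0, 0.0]
contact_force: [0.2, -0.0, -0.6]
gripper_width: 0.0153
grasp_force: 60.1
```

```bash
python3 -c "
from h import *
to(.542,-.0594,.0745,92.5)"
```

```text
clock 7.97 tcp [ 0.5429 -0.0595  0.0751] close 92.5 tilt 0.02 -> shift [-0.0009 -0.0001  0.0006] n 0.0 turn 0.0
```

Free entry and almost home; I'll press gently until there is contact.

Call:
{"api": "send_path", "payload": {"increments": [[0, 0, 0.001, 0], [0, 0, 0.002, 0], [0, 0, 0.003, 0], [0, 0, 0.003, 0]]}}

```text
clock: 8.3
tcp_pos: [0.5432, -0.0594, 0.0744]
tool_rot: [1.0, 0.022, 0.0, 0.0]
contact_force: [-8.8, -0.3, 25.6]
gripper_width: 0.0155
grasp_force: 63.9
```

Call:
{"api": "send_path", "payload": {"increments": [[0, 0, -0.002, 0], [0, 0, -0.002, 0]]}}

```text
clock: 8.47
tcp_pos: [0.5435, -0.0595, 0.075]
tool_rot: [1.0, 0.022, 0.001, 0.0]
contact_force: [-0.5, -1.1, -1.0]
gripper_width: 0.0154
grasp_force: 60.3
```

Call:
{"api": "send_path", "payload": {"increments": [[0, 0, 0, 0], [0, 0, 0, 0], [0, 0, 0, 0], [0, 0, 0, 0], [0, 0, 0, 0], [0, 0, 0, 0]], "aperture": 0.045}}

```text
clock: 8.97
tcp_pos: [0.543, -0.0594, 0.0742]
tool_rot: [1.0, 0.022, -0.0, -0.0]
contact_force: [0.5, -0.4, -0.6]
gripper_width: 0.0449
grasp_force: 0.0
```

Call:
{"api": "send_path", "payload": {"increments": [[0, 0, -0.01, 0], [0, 0, -0.03, 0], [0, 0, -0.06, 0], [0, 0, -0.09, 0], [-0.02, 0, -0.12, 0], [-0.04, 0, -0.13, 0], [-0.04, 0, -0.13, 0], [-0.04, 0, -0.13, 0]]}}

```text
clock: 9.63
tcp_pos: [0.503, -0.0614, 0.2058]
tool_rot: [1.0, 0.022, 0.001, 0.0]
contact_force: [0.9, -0.8, -0.5]
gripper_width: 0.045
grasp_force: 0.0
```

Run:
```python
from h import *
im,d,c=cap("wrist"); save("w4.png",im); W=pts(d,c); E=c[3]
h=cv2.cvtColor(im,cv2.COLOR_RGB2HSV).astype(int);H,S,V=h[...,0],h[...,1],h[...,2]
v,u=np.mgrid[:384,:512]
def rc(P): r=cv2.minAreaRect((P[:,:2]*1000).astype(np.float32)); return np.round(r[0],1),np.round(r[1],1),round(r[2],1),len(P)
m=(H>105)&(H<128)&(S>120)&(u>200)&(u<320); zt=np.nanpercentile(W[m][:,2],90); print("blue top",zt,rc(W[m&(abs(W[...,2]-zt)<.005)]))
t=(abs(W[...,2]-.069)<.004)&(u>200)&(u<320)&(S>30)&(V>120); print("block",rc(W[t]))
b=(V<60)&(W[...,2]>.135)&(W[...,2]<.155)&(v<230); print("plate",rc(W[b]),np.nanmedian(W[b][:,2]))
r=((H<6)|(H>174))&(S>150)&(W[...,2]>.07)&(v<230); print("red",rc(W[r]),np.nanpercentile(W[r],[2,50,98],axis=0).round(4).tolist())
to(.62,-.076,.2,92.5)
```

```text
blue top 0.11467919952801434 (array([543.3, -59. ]), array([59.3, 14.6]), 1.9, 1357)
block (array([541.5, -58.8]), array([82.9, 50.1]), 2.5, 2156)
plate (array([617.1, -77. ]), array([39.3, 13.9]), 2.5, 1479) 0.14455167735754673
red (array([ 619.8, -141.6]), array([26.3, 10.1]), 3.6, 603) [[0.6071, -0.146, 0.0828], [0.6185, -0.1396, 0.0996], [0.6318, -0.1365, 0.1033]]
clock 9.68 tcp [ 0.5033 -0.0613  0.2049] close 92.5 tilt 0.07 -> shift [0.116  0.0198 0.0051] n 2.8 turn -0.0
```

View pics/w4.png

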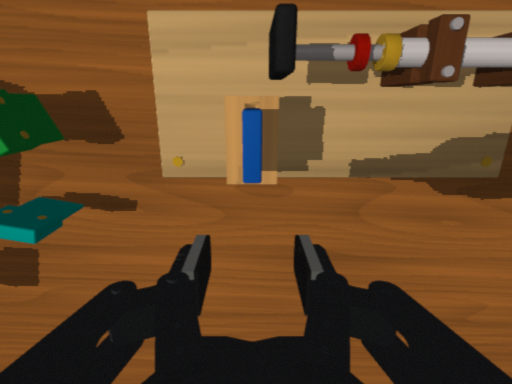

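The scraper is seated: handle top at z=0.115, centred on the block. The plate is at (283,42), with its centre at (0.617, -0.077), and the collar sits 65 mm behind it, matching the spec. The required pull is about 0.086 m, within the expected range. Next is the grip.

Call:
{"api": "send_path", "payload": {"increments": [[0.015, 0.003, 0, 0], [0.05, 0.01, 0, 0], [0.085, 0.017, 0, 0], [0.112, 0.021, 0, 0], [0.113, 0.021, 0, 0], [0.113, 0.021, 0, 0], [0.113, 0.021, 0, 0], [0.113, 0.021, 0, 0]]}}

```text
clock: 10.35
tcp_pos: [0.6159, -0.077, 0.2037]
tool_rot: [1.0, 0.022, -0.001, -0.0]
contact_force: [0.3, 0.6, -0.7]
gripper_width: 0.0448
grasp_force: 0.0
```

```bash
python3 -c "
from h import *
to(.617,-.077,.108,92.5)"
```

```text
clock 10.35 tcp [ 0.6159 -0.077   0.2037] close 92.5 tilt 0.09 -> shift [0.0012 0.0001 0.0957] n 2.3 turn 0.0
```

Call:
{"api": "send_path", "payload": {"increments": [[0.001, 0, 0.015, 0], [0.001, 0, 0.045, 0], [0.001, 0, 0.075, 0], [0.001, 0, 0.09, 0], [0.001, 0, 0.095, 0], [0.001, 0, 0.095, 0], [0.001, 0, 0.095, 0], [0.001, 0, 0.095, 0]]}}

```text
clock: 11.02
tcp_pos: [0.6188, -0.0772, 0.111]
tool_rot: [1.0, 0.022, 0.001, 0.0]
contact_force: [0.4, -0.6, 0.3]
gripper_width: 0.0449
grasp_force: 0.0
```

Call:
{"api": "send_path", "payload": {"increments": [[0, 0, 0, 0], [0, 0, 0, 0], [0, 0, 0, 0], [0, 0, 0, 0], [0, 0, 0, 0], [0, 0, 0, 0]], "aperture": 0.004, "force": 70}}

```text
clock: 11.52
tcp_pos: [0.6184, -0.0772, 0.1104]
tool_rot: [1.0, 0.022, 0.001, 0.0]
contact_force: [-2.3, 0.7, 7.0]
gripper_width: 0.0135
grasp_force: 68.1
```

```bash
python3 -c "
from h import *
to(.6133,.0091,.109,92.5)"
```

```text
clock 11.52 tcp [ 0.6184 -0.0772  0.1104] close 92.5 tilt 0.08 -> shift [-0.0013 -0.0865  0.0013] n 2.1 turn -0.0
```

Call:
{"api": "send_path", "payload": {"increments": [[0, -0.006, 0, 0], [0, -0.02, 0, 0], [0, -0.036, 0, 0], [0, -0.052, 0, 0], [0, -0.068, 0, 0], [0, -0.08, 0, 0], [0, -0.086, 0, 0], [0, -0.086, 0, 0]]}}

```text
clock: 12.18
tcp_pos: [0.6148, 0.0066, 0.1104]
tool_rot: [1.0, 0.021, 0.001, 0.002]
contact_force: [-1.3, -11.4, 7.3]
gripper_width: 0.0133
grasp_force: 68.6
```

Call:
{"api": "send_path", "payload": {"increments": [[0, 0, 0, 0], [0, 0, 0, 0], [0, 0, 0, 0], [0, 0, 0, 0]]}}

```text
clock: 12.52
tcp_pos: [0.6148, 0.0045, 0.1103]
tool_rot: [1.0, 0.02, 0.001, 0.002]
contact_force: [-1.1, -10.7, 7.4]
gripper_width: 0.0135
grasp_force: 68.6
```

Create m.py:
```python
from h import *
to(.6133,.0091,.109,92.5); s=env.read_state(); print(np.round(s["contact_force"],1),s["gripper_width"],s["grasp_force"])
ax=np.array([-.0436,.999])
for n in("wrist","scene","side"):
    im,d,c=cap(n); W=pts(d,c); h=cv2.cvtColor(im,cv2.COLOR_RGB2HSV).astype(int);H,S,V=h[...,0],h[...,1],h[...,2]
    if n=="wrist": save("w5.png",im)
    near=(abs(W[...,0]-.6)<.12)&(abs(W[...,1]+.06)<.15)
    r=((H<6)|(H>174))&(S>150)&(W[...,2]>.075)&(W[...,2]<.11)&near; b=(H>105)&(H<128)&(S>120)&near&(W[...,2]>.07)
    for k,m in(("red",r),("blue",b)):
        P=W[m]; 
        if len(P): q=P[:,:2]@ax; print(n,k,len(P),"s lo/hi/mid",np.percentile(q,[3,97]).round(4),np.mean(np.percentile(q,[3,97])).round(4),P.mean(0).round(3))
```

```bash
python3 m.py
```

```text
clock 12.52 tcp [0.6148 0.0045 0.1103] close 92.3 tilt 0.26 -> shift [-0.0013 -0.0046  0.0013] n 0.1 turn -0.003
[ -1.1 -10.7   7.4] 0.013474375723646336 68.56147527694702
wrist red 971 s lo/hi/mid [-0.0905 -0.0817] -0.0861 [ 0.62  -0.058  0.097]
wrist blue 350 s lo/hi/mid [-0.0886 -0.0412] -0.0649 [ 0.577 -0.045  0.137]
scene red 33 s lo/hi/mid [-0.0918 -0.0829] -0.0874 [ 0.623 -0.06   0.098]
scene blue 50 s lo/hi/mid [-0.0881 -0.0552] -0.0716 [ 0.577 -0.055  0.1  ]
side red 34 s lo/hi/mid [-0.0885 -0.0765] -0.0825 [ 0.613 -0.055  0.095]
side blue 278 s lo/hi/mid [-0.086  -0.0705] -0.0783 [ 0.541 -0.052  0.098]
```

View pics/w5.png

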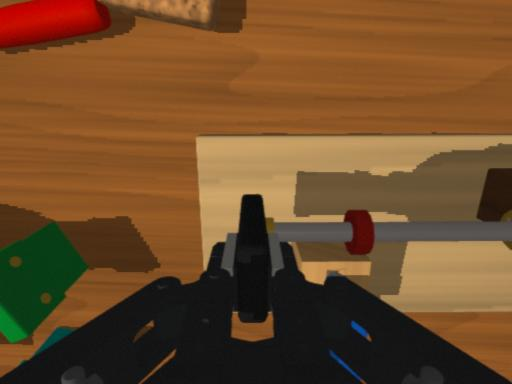

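The collar at (358,232) sits at s=-0.086 along the pull axis and the mark is at -0.0825. It is about 4 mm short because the arm gives under the spring, and the TCP reading says the same. I'll pull 4.5 mm more.

Call:
{"api": "send_path", "payload": {"increments": [[0, -0.002, 0, 0], [0, -0.0045, 0, 0], [0, -0.0045, 0, 0], [0, -0.0045, 0, 0], [0, -0.0045, 0, 0], [0, -0.0045, 0, 0], [0, -0.0045, 0, 0], [0, -0.0045, 0, 0]]}}

```text
clock: 13.33
tcp_pos: [0.6147, 0.0088, 0.1104]
tool_rot: [1.0, 0.02, 0.001, 0.002]
contact_force: [-2.5, -12.3, 7.9]
gripper_width: 0.013
grasp_force: 68.6
```

```bash
python3 m.py
```

```text
clock 13.33 tcp [0.6147 0.0088 0.1104] close 92.3 tilt 0.28 -> shift [-0.0013 -0.0004  0.0014] n 0.0 turn -0.003
[ -2.5 -12.3   7.9] 0.013035639766570926 68.60717296600342
wrist red 968 s lo/hi/mid [-0.0864 -0.0775] -0.0819 [ 0.62  -0.054  0.097]
wrist blue 448 s lo/hi/mid [-0.0879 -0.0393] -0.0636 [ 0.577 -0.043  0.135]
scene red 30 s lo/hi/mid [-0.0867 -0.0786] -0.0827 [ 0.624 -0.055  0.099]
scene blue 58 s lo/hi/mid [-0.0883 -0.0496] -0.0689 [ 0.578 -0.054  0.104]
side red 31 s lo/hi/mid [-0.0821 -0.0733] -0.0777 [ 0.613 -0.051  0.096]
side blue 277 s lo/hi/mid [-0.0865 -0.0702] -0.0784 [ 0.541 -0.052  0.098]
```

Call:
{"api": "send_path", "payload": {"increments": [[0, 0, 0, 0], [0, 0, 0, 0], [0, 0, 0, 0], [0, 0, 0, 0], [0, 0, 0, 0], [0, 0, 0, 0]]}}

```text
clock: 13.98
tcp_pos: [0.6147, 0.0088, 0.1104]
tool_rot: [1.0, 0.02, 0.001, 0.002]
contact_force: [-1.9, -11.6, 7.3]
gripper_width: 0.0129
grasp_force: 68.6
```

The collar is within 1 mm of the mark in both the wrist and side views. The pose is steady and the scraper hasn't moved, so I'm handing in.

```bash
python3 -c "
from cell import env
print(env.finish_job())"
```

```text
the job is handed in; nothing more can be done
None
```

I handed the job in, with no verdict returned: the blue scraper is fully home in the setting block and released, and the gripper is holding the gauge rod steady with the red collar measured within about 1 mm of the mark.

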